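# Slide open the cheese case past its spring catch

## Robot

A 7-joint arm with a two-finger parallel gripper is mounted at the origin on the work surface. World frame = base frame: x ahead of the robot, y to its left, z up, the work surface at z = 0. Lengths are in m, angles in rad, forces in N, time in s.
With the tool pointing down it reaches from about 0.4 to 0.9 m from the base axis. Payload 5.5 kg.
Tool frame: the origin (TCP) lies on the centre line of the jaws, within the pads' length; the fingertips stand 8 mm ahead of it and the grasp point (between the pads) lies 11 mm behind it; z points along the fingers, y is the direction in which the jaws open and shut (so a half turn about z gives the same grasp; the last joint's range is limited). The gripper opens to 85 mm and grips with 20 to 120 N. Pads are 22 mm wide; open, the fingers measure 114 mm over their backs; the gripper's body (76 mm by 85 mm) begins 54 mm behind the grasp point. The pads swing forward as they close: fully open they stand 13 mm farther back than shut.
Start: joints at [1.477, 0.501, -0.427, 1.55, 0.221, 1.138, -0.21], TCP at [0.227, -0.609, 0.239] pointing down, gripper open.
Joint ranges: [-2.88, 2.88], [-0.31, 2.03], [-1.54, 1.56], [0.2, 2.42], [-1.41, 4.55], [0.19, 2.02], [-2.57, 2.57]. Speed limits (rad/s): [2.57, 2.57, 3.14, 3.14, 3.14, 3.14, 3.14].

## Interface

Orientations are given as a unit quaternion [x, y, z, w].
In Python, from bench import get_state, camera, sign_off gives the robot as it stands.
- The arm moves only by the tool jog_arm, never from a script. Its argument "targets" is text: rows parted by semicolons, each of 7 numbers parted by spaces: the shift along the tool's x, y, z normalised to -1 to 1, where 1 is 0.04 m, then the turn, a rotation vector about the tool's x, y, z normalised to -1 to 1, where 1 is 2 pi rad, then the opening in per cent of the stroke, from 0 (shut) to 100 (fully open). A call has 1 to 20 rows; each row shifts and turns the commanded pose from where the row before left it, along the tool's axes as they then stand; what a row does not reach is not made up. A row lasts 1/12 s, in which the tool goes at most 41.7 mm and 7.16 degrees, less where a joint would pass 70% of its speed; a pose out of reach is approached as far as the arm can. A call with a number of a shift or a turn outside -1 to 1 is refused whole. A call with a gripper value outside its range is refused whole. The fingers move at their own pace and stop on an object; "squeeze" is the grip in N (left out, the last holds). Time passes only in rows, so rows that do not move let the fingers close. It gives the time, the measured TCP pose, the force and the opening at its end, in the units of the state.
- get_state(): the state, without advancing time (a new reading comes with each control period).
- camera(name): name is "scene" or "side" or "wrist"; returns a dict with "img" (420x560x3 uint8, blue, green, red), "range_z" (420x560 float32, m along the optical axis (not along the pixel's ray), 0 where there is no reading), "K" (3x3 intrinsics, pixels), "k1" (the pictures are not rectified: a ray, as slopes to the right and down, at radius r is drawn at 1 + k1 r^2 times it, then the intrinsics apply), "rvec" (rotation vector, rad) and "tvec" (3), from world to camera coordinates, as OpenCV has them; the wrist camera has in their place "hand_eye" (4x4, takes a point from camera to tool coordinates, whose origin is the TCP and whose axes are the flange's). Camera axes: x right, y down, z forward; pixel columns grow to the right and rows downward; lengths in m; the calibration is good to about 2 mm. A picture is of the moment at which its call begins: read the wrist's pose just before it.
- sign_off(): hands the job in, once; it reports no verdict.
The state is a dict: "time": time; "joint_pos": joint angles; "qd": joint speeds; "joint_torque": joint torques, N m; "tool_pos": TCP position; "ee_rot": TCP orientation; "ft_force": force on the tool from outside, world axes, zero at the start; "ft_torque": the same for the moment, N m; "gripper_width": finger opening in m.
Only numpy, scipy, OpenCV 4.12 (cv2) and the standard library are available. Lean on these libraries where they do the work, as an engineer would, in place of code of your own. Each camera call takes 0.05 s, during which the arm holds its last target. There are 200 camera calls.

## Task

Open the cheese case: with a fingertip hold down the brass thumb plate of the spring catch on the front rail, and while it is down push the lid's black pull to the robot's left over the red nose; then push the pull on until the lid is fully open against its end stop, with the catch sprung back up. Only press and push: nothing is to be gripped or lifted, and the cheeses, labels, jar and knife stay where they stand.

Things in the scene. Friction and masses are not known exactly. Their poses are not given: they have to be found in the camera images.
- case: Fixed oak display case, 253 x 430 mm, louvred front to the robot. Origin on the work surface midway along and between the lid's two channels; +y is the way the lid opens (robot's left), +x away from the robot. In its frame: front rail x -133 to -85 mm, top 90 mm up; channel lip x -85 to -71, 114 mm up; end rails (lid stops) 114, back rail 100 mm up. Fixed clear pane over the +y half. Yaw to 0.3.
- lid: Clear sliding lid, 150 (x) x 200 (y) x 8 mm, about 0.7 kg, held in the case's channels: it only slides, at a few N. Origin at the centre of its underside, 100 mm above the work surface; axes as the case's. In the case's frame its y is about -0.096 m shut, +0.097 m fully open against the end rail. Shut, it moves only 2 to 4 mm before its pull meets the catch's nose.
- pull (a point): Centre of the upright of the lid's black pull, which hangs over the front rail: 28 (x) x 14 (y, the way it slides) x 26 mm high, foot 118 mm and top 144 mm above the work surface. An arm at its foot, 8 mm high, joins it to the lid over the front channel. In the lid's frame at x = -112, y = 0 mm. Axes as the lid's.
- thumb_plate: Moving part of the catch on the front rail: ribbed brass plate 32 (x) x 72 (y) x 6 mm. Origin on its top face, 114 mm above the work surface when up; plate from y = -42 to +30 mm. A red nose, 26 mm wide, stands 12 mm above it at y = +14 to +30: steep on the -y side, where it stops the pull (overlap 8 mm), sloping on the +y side. The pull hangs 4 mm over the plate. Axes as the case's.
- catch_press (a point): Point to press: on the plate's top face, middle of its width, 27 mm to -y of the plate's origin. With the lid shut it is about 24 mm to the -y side of the pull's -y face, and 15 mm from the plate's -y end. Nothing stands beyond that end. Axes as the case's.
- catch_nose (a point): Top of the nose's steep face, 12 mm above the thumb plate's top face, on its middle line. Axes as the case's.
- catch (a joint): How far the catch is pressed straight down, m: 0 up, 0.012 fully down. Spring: 2 N to start, 5 N fully down. From 0.008 on, the pull clears the nose. A finger pressing the plate behind the pull can push it along (about 20 mm) until the finger meets the nose; the pull is then over the nose and keeps it down by itself, and when the pull has gone about 15 mm farther the nose springs up behind it.
- pyramid: Loose ash-coated goat's cheese, a cut-off pyramid 72 mm wide at most, 62 mm high, standing in front of the case. Origin at the centre of its underside.
- crottin: Loose small round white cheese, 60 mm across, 34 mm high, in front of the case. Origin at the centre of its underside.
- label_front: Loose price label: pink card 58 x 85 mm in a wooden block 28 x 66 x 18 mm, 100 mm high in all, in front of the case. Origin at the centre of its underside.
- label_back: Loose price label as the other but pale green, standing on the case's back rail, beside the fixed pane. Origin at the centre of its underside.
- tomme: Loose cheese wheel, 130 mm across, 50 mm high, left or right of the case. Origin at the centre of its underside.
- jar: Loose amber jar with a brass cap, 68 mm across, 95 mm high, left or right of the case. Origin at the centre of its underside.
- goat_log: Loose standing piece of ash-coated goat's log, 48 mm across, 50 mm high, left or right of the case. Origin at the centre of its underside.
- knife: Loose cheese knife, 240 mm long, 18 mm high, lying flat at the left of the table. Origin on its underside near the middle.

How it is judged:
On the way, in this order (a step that is already met when the one before it is completed fails the run):
1. the catch is pressed down by a finger with the lid still shut (value of joint catch above 0.006 m and contact force between the fingers and thumb_plate above 0.5 N and y of lid in the frame of case below -0.0915 m), for 0.1 s.
2. the lid's pull is slid over the nose while a finger still holds the catch down (value of joint catch above 0.006 m and contact force between the fingers and thumb_plate above 0.5 N and y of lid in the frame of case above -0.089 m), for 0.05 s.
At the end, for the whole second after the job is handed in: the lid is open to within 8 mm of its end stop and at rest, and the catch is back up to within 2 mm (y of lid in the frame of case above 0.089 m and value of joint catch below 0.002 m and linear speed of lid below 0.01 m/s); the robot touches nothing.
It fails at once if the pull is gripped between the fingers (they press on its -y and +y faces at once) instead of being pushed (contact force between the fingers and lid_c2 above 2 N and contact force between the fingers and lid_c3 above 2 N).
It fails at once if the lid is lifted (more than 7 mm) or tilted out of its channels (z of lid in the frame of case above 0.107 m or angle between lid's own z axis and vertical above 0.1 rad).
It fails at once if a cheese, label, jar or knife is lifted, or moved more than 20 mm (distance of any of pyramid, crottin, label_front, label_back, tomme, jar, goat_log, knife from where it was at the start of the episode above 0.02 m).
It fails at once if a standing thing is tipped over (angle between any of pyramid, crottin, label_front, label_back, tomme, jar, goat_log's own z axis and vertical above 0.5 rad).
It also fails if it takes over 42 s, if anything falls off the work surface, if the arm or the gripper's body presses on something with over 40 N, if the wrist force passes 120 N, or if a joint passes its speed limit or range.

## Working session

There is one attempt and no reset: what is moved stays moved. The work goes in short steps, Python scripts to look and compute and a tool call to move; the robot and the scene stay as the last step left them, time stands still between calls to the robot, and variables do not carry over. Pictures are saved under pics/ and viewed, about 8 in all and at most 12, crops included, and the job is handed in when it is done.

Besides the shell and the picture viewer there is one more tool, called by a JSON object that holds its "api" and its "payload", one argument or row to a line. jog_arm: Moves the arm, as the interface text tells. Scaled input: -1 to 1 covers 0.04 m each way for a shift and 2 pi rad each way for a turn. Its arguments: {"type":"object","properties":{"targets":{"type":"string"},"squeeze":{"type":"number"}},"required":["targets"]}

```bash
mkdir -p pics; ls; cat > h.py <<'E'
import numpy as np, cv2
from bench import get_state, camera, sign_off
from scipy.spatial.transform import Rotation as R
def snap(n):
    s=get_state(); c=camera(n)
    if n=='wrist':
        H=np.array(c['hand_eye']); Rt=R.from_quat(s['ee_rot']).as_matrix()
        Rw=Rt@H[:3,:3]; t=Rt@H[:3,3]+np.array(s['tool_pos'])
    else:
        Rc=cv2.Rodrigues(np.array(c['rvec'],float))[0]; Rw=Rc.T; t=-Rc.T@np.array(c['tvec'],float).ravel()
    c['Rw'],c['t']=Rw,t; return c
def rays(c,uv):
    uv=np.atleast_2d(np.array(uv,float)); K=np.array(c['K'])
    d=np.stack([(uv[:,0]-K[0,2])/K[0,0],(uv[:,1]-K[1,2])/K[1,1]],1); p=d.copy()
    for _ in range(20): p=d/(1+c['k1']*(p**2).sum(1,keepdims=True))
    return np.c_[p,np.ones(len(p))]
def onplane(c,uv,z):
    d=rays(c,uv)@c['Rw'].T; return c['t']+d*((z-c['t'][2])/d[:,2])[:,None]
def cloud(c):
    h,w=c['range_z'].shape; u,v=np.meshgrid(np.arange(w),np.arange(h))
    r=rays(c,np.c_[u.ravel(),v.ravel()])*c['range_z'].reshape(-1,1)
    return (r@c['Rw'].T+c['t']).reshape(h,w,3)
E
python3 - <<'E'
from h import *
import pickle
s=get_state();print(s)
for n in('scene','side'):
    c=snap(n);cv2.imwrite(f'pics/{n}0.png',c['img']);pickle.dump(c,open(n+'.pkl','wb'));print(n,c['t'].round(3),c['Rw'][:,2].round(2))
E
```

```text
pics
{'time': 0.0, 'joint_pos': array([ 1.47720089,  0.50188047, -0.42678299,  1.55148402,  0.22080382,
        1.13830813, -0.21027164]), 'qd': array([-9.07644786e-04,  5.61115258e-04, -1.37430530e-03,  6.81203152e-05,
       -1.38399719e-03, -1.18934819e-03,  7.12458839e-04]), 'joint_torque': array([ 7.75468416e-04, -5.69512546e+01, -5.81604436e+00, -2.80934000e+01,
        1.06121425e-02,  1.20135391e-02,  1.51781819e-05]), 'tool_pos': array([ 0.22673506, -0.60842216,  0.23822401]), 'ee_rot': array([ 9.84121294e-01,  1.77494390e-01, -1.48811509e-04, -9.99469416e-04]), 'ft_force': array([-0.0254529 ,  0.66171392,  0.15050941]), 'ft_torque': array([-0.01309911, -0.00381802,  0.02839998]), 'gripper_width': 0.08556620442827045}
scene [1.56  0.554 0.967] [-0.69 -0.4  -0.6 ]
side [-0.178  1.126  1.047] [ 0.45 -0.69 -0.57]
```

View pics/scene0.png

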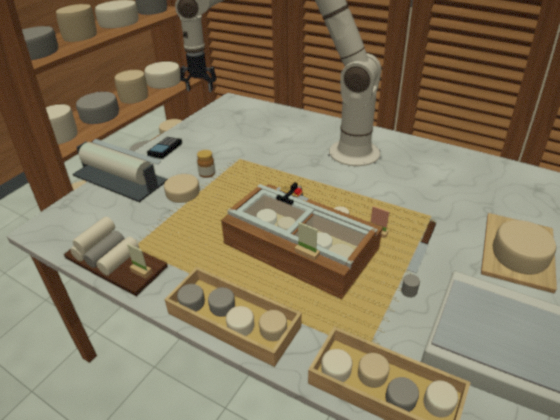

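View pics/side0.png

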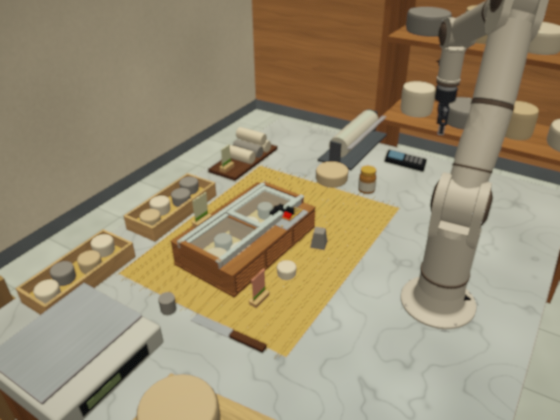

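The scene view shows the case at (300,235), the pull at about (287,198) and the red nose at (298,191). In the side view the pull is at (280,209) and the nose at (288,214). The label, crottin and pyramid stand in front of the case, and the label's height matters for the sweep.

```bash
python3 - <<'E'
from h import *
import pickle
for n in('scene','side'):
    c=pickle.load(open(n+'.pkl','rb'));P=cloud(c);b=c['img'].astype(int)
    print(n,'valid',(c['range_z']>0).mean())
    red=((b[...,2]>130)&(b[...,1]<70)&(b[...,0]<70)).astype(np.uint8)
    k,l,st,ce=cv2.connectedComponentsWithStats(red)
    for i in range(1,k):
        if st[i,4]>8: print('red',st[i],ce[i],onplane(c,ce[i],.12).round(4),np.median(P[l==i],0).round(4))
    blk=((b.max(2)<50)&(c['range_z']>0)&(P[...,2]>.1)&(P[...,2]<.16)&(P[...,0]>.3)&(P[...,0]<.8)&(abs(P[...,1])<.4)).astype(np.uint8)
    k,l,st,ce=cv2.connectedComponentsWithStats(blk)
    for i in range(1,k):
        if st[i,4]>8: print('blk',st[i],ce[i],onplane(c,ce[i],.13).round(4),np.median(P[l==i],0).round(4))
    # case tops: points with z .085-.13
    m=(P[...,2]>.095)&(P[...,2]<.122)&(P[...,0]>.3)&(P[...,0]<.9)&(abs(P[...,1])<.45)&(c['range_z']>0)
    q=P[m][:,:2].astype(np.float32);print(len(q),cv2.minAreaRect(q), q.min(0),q.max(0))
    # tall stuff in front of case region
    o=(P[...,2]>.012)&(P[...,2]<.3)&(P[...,0]>.25)&(P[...,0]<.95)&(abs(P[...,1])<.6)&(c['range_z']>0)
    k,l,st,ce=cv2.connectedComponentsWithStats(o.astype(np.uint8))
    for i in range(1,k):
        if st[i,4]>30: print('obj',st[i][:5],np.percentile(P[l==i],[2,50,98],axis=0).round(3).tolist())
    cv2.imwrite(f'pics/{n}_crop.png',cv2.resize(c['img'][150:300,160:460] if n=='scene' else c['img'][160:310,150:350],None,fx=2.6 if n=='scene' else 3.5,fy=2.6 if n=='scene' else 3.5,interpolation=cv2.INTER_CUBIC))
E
```

```text
scene valid 0.9958630952380952
red [295 188   7   7  32] [297.84375 190.84375] [[ 5.106e-01 -3.000e-04  1.200e-01]] [0.5124 0.0018 0.122 ]
blk [277 183  20  21 120] [287.7        194.83333333] [[ 0.5575 -0.0119  0.13  ]] [ 0.564  -0.0146  0.1232]
5359 ((0.5850307941436768, -0.08464786410331726), (0.7492830157279968, 0.32697784900665283), 86.76311492919922) [ 0.40098208 -0.44973654] [0.7678796  0.29151526]
obj [197 149  18  27 401] [[0.406, -0.475, 0.015], [0.446, -0.437, 0.066], [0.464, -0.418, 0.099]]
obj [ 131  158   69   44 1472] [[0.533, -0.596, 0.013], [0.615, -0.487, 0.05], [0.676, -0.387, 0.114]]
obj [  221   182   168   116 11126] [[0.447, -0.136, 0.018], [0.68, 0.113, 0.097], [0.764, 0.289, 0.162]]
obj [ 95 217  44  33 494] [[0.909, -0.469, 0.051], [0.929, -0.429, 0.072], [0.949, -0.348, 0.117]]
obj [420 221  17  24 183] [[0.332, 0.403, 0.013], [0.385, 0.415, 0.018], [0.438, 0.426, 0.025]]
obj [483 224  10  31 116] [[0.253, 0.583, 0.013], [0.31, 0.594, 0.02], [0.397, 0.6, 0.025]]
obj [142 251  25  23 287] [[0.902, -0.333, 0.014], [0.921, -0.274, 0.021], [0.947, -0.24, 0.024]
[... 1089 characters left out ...]
0.413, 0.101]]
obj [  141   179   175   128 11434] [[0.443, -0.124, 0.017], [0.606, 0.14, 0.093], [0.933, 0.293, 0.147]]
obj [310 227  18  22 274] [[0.393, -0.075, 0.013], [0.413, -0.039, 0.043], [0.435, -0.026, 0.066]]
obj [  48  238  115  119 3506] [[0.568, 0.319, 0.016], [0.776, 0.556, 0.069], [0.944, 0.599, 0.093]]
obj [277 260  19  19 291] [[0.407, 0.102, 0.014], [0.431, 0.137, 0.034], [0.459, 0.157, 0.039]]
obj [158 292  19  23 327] [[0.618, 0.414, 0.013], [0.634, 0.441, 0.046], [0.663, 0.458, 0.054]]
obj [226 329  41  24 356] [[0.324, 0.407, 0.013], [0.375, 0.421, 0.02], [0.434, 0.43, 0.028]]
obj [216 393  36  21 175] [[0.252, 0.586, 0.019], [0.287, 0.594, 0.023], [0.338, 0.6, 0.027]]
```

{"api": "jog_arm", "payload": {
  "targets": "0 0 -0.3 0 0 -0.0192 0;0 0 -0.3 0 0 -0.0192 0;0 0 -0.3 0 0 -0.0192 0;0 0 -0.3 0 0 -0.0192 0;0 0 -0.3 0 0 -0.0192 0;0 0 -0.3 0 0 -0.0192 0;0 0 -0.3 0 0 -0.0192 0;0 0 -0.3 0 0 -0.0192 0;0 0 -0.3 0 0 -0.0192 0;0 0 -0.3 0 0 -0.0192 0;0 0 0 0 0 0 0"
}}

```text
time: 1.02
tool_pos: [0.2275, -0.6098, 0.3614]
ee_rot: [0.708, 0.706, -0.0, 0.001]
ft_force: [0.7, 0.0, 0.6]
gripper_width: -0.0001
```

{"api": "jog_arm", "payload": {
  "targets": "0.75 0.22 0 0 0 0 0;0.75 0.22 0 0 0 0 0;0.75 0.22 0 0 0 0 0;0.75 0.22 0 0 0 0 0;0.75 0.22 0 0 0 0 0;0.75 0.22 0 0 0 0 0;0.75 0.22 0 0 0 0 0;0.75 0.22 0 0 0 0 0;0.75 0.22 0 0 0 0 0;0.75 0.22 0 0 0 0 0;0.75 0.22 0 0 0 0 0;0.75 0.22 0 0 0 0 0;0.75 0.22 0 0 0 0 0;0.75 0.22 0 0 0 0 0;0.75 0.22 0 0 0 0 0;0.75 0.22 0 0 0 0 0;0.75 0.22 0 0 0 0 0;0 0 0 0 0 0 0;0 0 0 0 0 0 0"
}}

```text
time: 2.6
tool_pos: [0.3805, -0.0987, 0.3589]
ee_rot: [0.71, 0.705, -0.001, 0.0]
ft_force: [-1.0, -0.1, -0.4]
gripper_width: 0.0002
```

```bash
python3 - <<'E'
from h import *
import pickle
s=get_state();print(s['time'],s['tool_pos'],s['joint_pos'].round(2),s['ft_force'],s['gripper_width'],R.from_quat(s['ee_rot']).as_matrix().round(3))
c=snap('wrist');print(c['t'],c['hand_eye']);cv2.imwrite('pics/w1.png',c['img']);pickle.dump(c,open('w1.pkl','wb'))
E
```

```text
2.6 [ 0.3805409  -0.09873494  0.35888669] [ 1.44 -0.19 -1.08  1.96 -0.18  1.28  0.41] [-1.01274069 -0.13130524 -0.44186478] 0.00016691526348151632 [[ 0.007  1.    -0.   ]
 [ 1.    -0.007 -0.001]
 [-0.001 -0.    -1.   ]]
[ 0.38082866 -0.02969678  0.49288223] [[-1.90079773e-04 -9.62806872e-01 -2.70190472e-01  6.88544639e-02]
 [ 9.99999971e-01 -1.43831743e-04 -1.90967419e-04 -2.77927964e-04]
 [ 1.45002777e-04 -2.70190500e-01  9.62806872e-01 -1.34090040e-01]
 [ 0.00000000e+00  0.00000000e+00  0.00000000e+00  1.00000000e+00]]
```

View pics/w1.png

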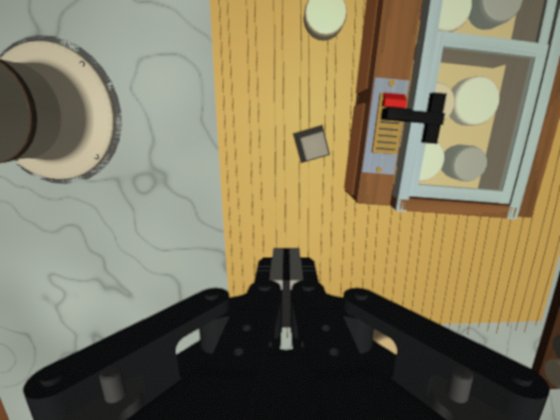

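The wrist view shows the pull upright at about (388,115) with its arm running to (433,115). The red nose is at (396,100), the ribbed plate spans (387,93)–(387,153), and the lip edge runs from (420,50) to (402,200). Next I measure these.

```bash
python3 - <<'E'
from h import *
import pickle
c=pickle.load(open('w1.pkl','rb'));P=cloud(c);b=c['img'].astype(int);z=P[...,2]
roi=np.zeros(z.shape,bool);roi[0:215,345:530]=1
print('z at',[(p,z[p[1],p[0]].round(4)) for p in [(388,113),(387,140),(395,100),(410,115),(420,80),(405,190),(378,160),(378,185)]])
hsv=cv2.cvtColor(c['img'],cv2.COLOR_BGR2HSV).astype(int)
# lip outer edge: per row, brown->light transition
pts=[]
for v in list(range(25,75))+list(range(165,198)):
    row=b[v,380:470]; sat=hsv[v,380:470,1]
    i=np.where((sat[:-1]>90)&(sat[1:]<=90))[0]
    if len(i): pts.append((380+i[-1] if 0 else 380+i[0],v))
print(pts[::8])
q=onplane(c,pts,.114)[:,:2].astype(np.float32);f=cv2.fitLine(q,cv2.DIST_HUBER,0,.01,.01).ravel();print('lip',f,'yaw',np.arctan(-f[0]/f[1]),len(q))
# front rail outer edge by depth: z>.075
pts=[]
for v in range(30,195,2):
    i=np.where(z[v,340:420]>.08)[0]
    if len(i):pts.append((340+i[0],v))
q=onplane(c,pts,.09)[:,:2].astype(np.float32);f=cv2.fitLine(q,cv2.DIST_HUBER,0,.01,.01).ravel();print('rail',f,'yaw',np.arctan(-f[0]/f[1]),len(q))
def comp(m,h,name):
    k,l,st,ce=cv2.connectedComponentsWithStats((m&roi).astype(np.uint8))
    i=1+np.argmax(st[1:,4]);v,u=np.where(l==i);w=onplane(c,np.c_[u,v],h)
    r=cv2.minAreaRect(w[:,:2].astype(np.float32));print(name,st[i],ce[i],r,'medz',np.median(z[l==i]).round(4))
    return l==i
comp((b[...,2]>130)&(b[...,1]<70)&(b[...,0]<70),.126,'nose')
m=(b.max(2)<60)&(z>.135)&(z<.155);comp(m,.144,'pulltop')
comp((b.max(2)<60)&(z>.11)&(z<.155),.126,'pull all')
comp((hsv[...,0]>14)&(hsv[...,0]<32)&(hsv[...,1]>90)&(z>.104)&(z<.125),.114,'plate')
cr=c['img'][60:220,340:520];cv2.imwrite('pics/w1c.png',cv2.resize(cr,None,fx=3.6,fy=3.6,interpolation=cv2.INTER_CUBIC))
E
```

```text
z at [((388, 113), np.float64(0.1441)), ((387, 140), np.float64(0.1134)), ((395, 100), np.float64(0.1249)), ((410, 115), np.float64(0.1433)), ((420, 80), np.float64(0.1125)), ((405, 190), np.float64(0.1124)), ((378, 160), np.float64(0.0904)), ((378, 185), np.float64(0.0887))]
[(np.int64(419), 25), (np.int64(418), 33), (np.int64(416), 41), (np.int64(415), 49), (np.int64(414), 57), (np.int64(413), 65), (np.int64(412), 73), (np.int64(382), 174), (np.int64(394), 182), (np.int64(392), 190)]
lip [0.08035447 0.9967663  0.5279424  0.00520691] yaw -0.08044119 80
rail [ 0.08049444  0.99675506  0.48381072 -0.00954736] yaw -0.08058162 83
nose [384  93  23  15 277] [395.03249097 100.23104693] ((0.5085337162017822, 0.0015459181740880013), (0.014367034658789635, 0.027724795043468475), 86.34329223632812) medz 0.1249
pulltop [384 108  28  13 318] [397.55974843 113.87421384] ((0.5063837766647339, -0.014887704513967037), (0.03064369224011898, 0.012999918311834335), 0.18669286370277405) medz 0.1432
pull all [ 382   93   63   50 1235] [421.16923077 116.39676113] ((0.5308468341827393, -0.016049612313508987), (0.05569806694984436, 0.07396210730075836), 84.69087982177734) medz 0.1247
plate [372  93  30  61 927] [385.69255663 132.80690399] ((0.507174551486969, -0.025340959429740906), (0.07016776502132416, 0.03226176276803017), 85.76934814453125) medz 0.1136
```

View pics/w1c.png

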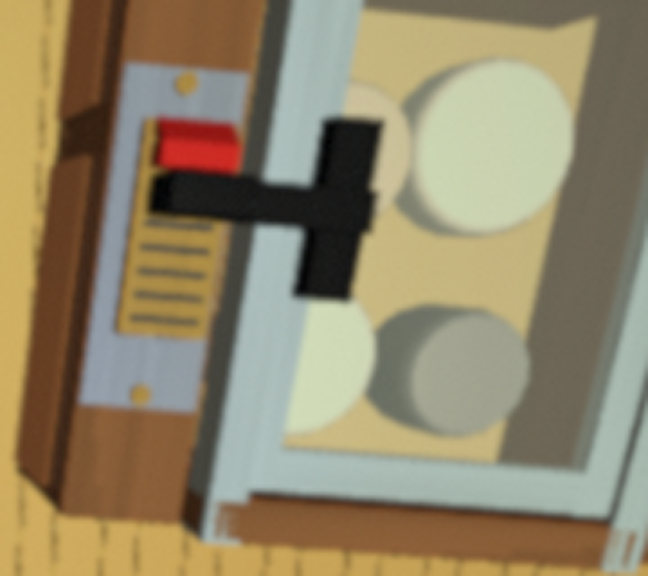

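{"api": "jog_arm", "payload": {
  "targets": "0 0 0 0 0 0.0117 0;0.193 0.374 0.47 0 0 0 0;0.193 0.374 0.47 0 0 0 0;0.193 0.374 0.47 0 0 0 0;0.193 0.374 0.47 0 0 0 0;0.193 0.374 0.47 0 0 0 0;0.193 0.374 0.47 0 0 0 0;0.193 0.374 0.47 0 0 0 0;0.193 0.374 0.47 0 0 0 0;0 0 0 0 0 0 0;0 0 0 0 0 0 0;0 0 0 0 0 0 0"
}}

```text
time: 3.65
tool_pos: [0.503, -0.0497, 0.2097]
ee_rot: [0.736, 0.677, -0.001, -0.001]
ft_force: [-0.6, 0.4, -0.4]
gripper_width: -0.0001
```

```bash
cat > st.py <<'E'
from h import *
O=np.array([.507,-.0198]);ey=np.array([.0804,.9968]);ex=np.array([.9968,-.0804])
s=get_state();p=np.array(s['tool_pos']);d=p[:2]-O;M=R.from_quat(s['ee_rot']).as_matrix()
print(s['time'],'plate frame x,y',(d@ex).round(4),(d@ey).round(4),'tip z',(p[2]-.008).round(4),'F',s['ft_force'].round(1),'j',s['joint_pos'].round(2));print(M.round(3))
E
python3 st.py; python3 - <<'E'
from h import *
c=snap('wrist');P=cloud(c);cv2.imwrite('pics/w2.png',c['img'])
E
```

```text
3.65 plate frame x,y -0.0015 -0.0301 tip z 0.2017 F [-0.6  0.4 -0.4] j [ 0.94  0.47 -1.12  1.92  0.48  1.06 -0.47]
[[ 0.083  0.997 -0.002]
 [ 0.997 -0.083  0.   ]
 [-0.    -0.002 -1.   ]]
```

View pics/w2.png

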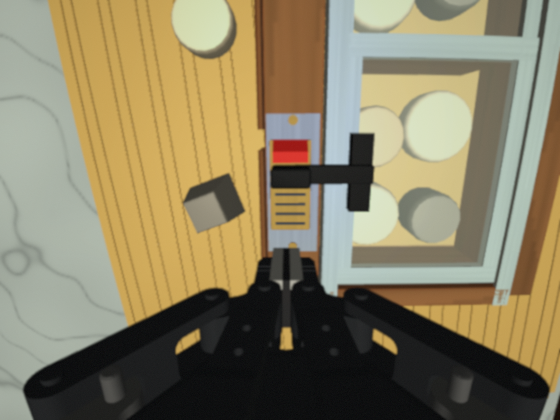

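The tool is centred over the plate's line behind the pull, with the tip aligned at column 287 and the plate at about (290,200). I lower it now.

{"api": "jog_arm", "payload": {
  "targets": "0.05 0.035 0.5 0 0 0 0;0 0 0.5 0 0 0 0;0 0 0.5 0 0 0 0;0 0 0.5 0 0 0 0;0 0 0.05 0 0 0 0;0 0 0 0 0 0 0;0 0 0 0 0 0 0"
}}

```text
time: 4.28
tool_pos: [0.5058, -0.0477, 0.1294]
ee_rot: [0.736, 0.677, 0.0, 0.001]
ft_force: [-0.1, 0.3, -0.2]
gripper_width: 0.0002
```

```bash
python3 st.py
```

```text
4.2833 plate frame x,y 0.0011 -0.0279 tip z 0.1214 F [-0.1  0.3 -0.2] j [ 0.83  0.58 -1.    1.99  0.62  0.92 -0.58]
[[ 0.082  0.997  0.001]
 [ 0.997 -0.082 -0.001]
 [-0.001  0.001 -1.   ]]
```

Next, press down in about 2 mm rows, 18 mm in all.

{"api": "jog_arm", "payload": {
  "targets": "0 0 0.1 0 0 0 0;0 0 0.1 0 0 0 0;0 0 0.05 0 0 0 0;0 0 0.05 0 0 0 0;0 0 0.05 0 0 0 0;0 0 0.05 0 0 0 0;0 0 0.05 0 0 0 0;0 0 0 0 0 0 0;0 0 0 0 0 0 0;0 0 0 0 0 0 0"
}}

```text
time: 5.12
tool_pos: [0.5058, -0.0471, 0.1101]
ee_rot: [0.735, 0.678, 0.0, 0.0]
ft_force: [2.1, -2.1, 3.6]
gripper_width: -0.0
```

```bash
python3 st.py
```

```text
5.1167 plate frame x,y 0.001 -0.0273 tip z 0.1021 F [ 2.1 -2.1  3.6] j [ 0.81  0.6  -0.97  2.    0.65  0.89 -0.6 ]
[[ 0.081  0.997  0.   ]
 [ 0.997 -0.081 -0.   ]
 [-0.     0.    -1.   ]]
```

{"api": "jog_arm", "payload": {
  "targets": "0 0 0.03 0 0 0 0;0 0 0 0 0 0 0;0 0 0 0 0 0 0;0.06 0 0 0 0 0 0;0.06 0 0 0 0 0 0;0.06 0 0 0 0 0 0;0.06 0 0 0 0 0 0;0.06 0 0 0 0 0 0;0.06 0 0 0 0 0 0;0.06 0 0 0 0 0 0;0 0 0 0 0 0 0"
}}

```text
time: 6.03
tool_pos: [0.5074, -0.0341, 0.1099]
ee_rot: [0.736, 0.677, -0.002, 0.002]
ft_force: [-1.5, -10.0, 17.4]
gripper_width: 0.0004
```

```bash
python3 st.py
```

```text
6.0333 plate frame x,y 0.0015 -0.0142 tip z 0.1019 F [ -1.5 -10.   17.4] j [ 0.78  0.6  -0.97  2.    0.65  0.89 -0.63]
[[ 0.084  0.997 -0.   ]
 [ 0.996 -0.084 -0.007]
 [-0.007  0.001 -1.   ]]
```

{"api": "jog_arm", "payload": {
  "targets": "0.05 0 -0.015 0 0 0 0;0.06 0 0 0 0 0 0;0.06 0 0 0 0 0 0;0.06 0 0 0 0 0 0;0.06 0 0 0 0 0 0;0 0 0 0 0 0 0"
}}

```text
time: 6.53
tool_pos: [0.5077, -0.023, 0.11]
ee_rot: [0.736, 0.677, -0.003, 0.002]
ft_force: [-0.7, -11.3, 15.2]
gripper_width: 0.0003
```

```bash
python3 st.py
```

```text
6.5333 plate frame x,y 0.001 -0.0031 tip z 0.102 F [ -0.7 -11.3  15.2] j [ 0.75  0.6  -0.97  1.99  0.65  0.89 -0.66]
[[ 0.084  0.996 -0.001]
 [ 0.996 -0.084 -0.007]
 [-0.007 -0.001 -1.   ]]
```

{"api": "jog_arm", "payload": {
  "targets": "0.05 0 -0.01 0 0 0 0;0.05 0 0 0 0 0 0;0.05 0 0 0 0 0 0;0 0 0 0 0 0 0;0 0 0 0 0 0 0"
}}

```text
time: 6.95
tool_pos: [0.508, -0.0164, 0.11]
ee_rot: [0.736, 0.677, -0.002, 0.002]
ft_force: [0.1, -9.9, 11.0]
gripper_width: -0.0001
```

```bash
python3 st.py;python3 - <<'E'
from h import *
c=snap('wrist');cv2.imwrite('pics/w3.png',c['img'][100:340,180:500])
E
```

```text
6.95 plate frame x,y 0.0008 0.0034 tip z 0.102 F [ 0.1 -9.9 11. ] j [ 0.74  0.6  -0.97  1.99  0.65  0.89 -0.67]
[[ 0.084  0.996 -0.001]
 [ 0.996 -0.084 -0.006]
 [-0.006 -0.001 -1.   ]]
```

View pics/w3.png

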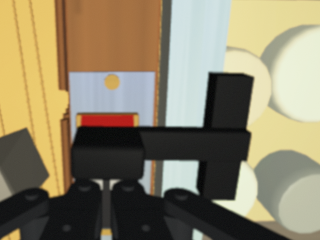

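{"api": "jog_arm", "payload": {
  "targets": "-0.08 0 0 0 0 0 0;-0.08 0 -0.1 0 0 0 0;0 0 -0.3 0 0 0 0;0 0 -0.3 0 0 0 0;0 0 -0.05 0 0 0 0;0 0 0 0 0 0 0"
}}

```text
time: 7.5
tool_pos: [0.5078, -0.0189, 0.1407]
ee_rot: [0.735, 0.678, 0.0, 0.0]
ft_force: [-0.4, -0.2, 0.2]
gripper_width: 0.0003
```

```bash
python3 st.py
```

```text
7.5 plate frame x,y 0.0008 0.0009 tip z 0.1327 F [-0.4 -0.2  0.2] j [ 0.79  0.56 -1.02  1.98  0.6   0.94 -0.62]
[[ 0.081  0.997  0.001]
 [ 0.997 -0.081 -0.001]
 [-0.     0.001 -1.   ]]
```

{"api": "jog_arm", "payload": {
  "targets": "0.1 0 0.04 0 0 0 0;0.15 0 0 0 0 0 0;0.2 0 0 0 0 0 0;0.2 0 0 0 0 0 0;0.2 0 0 0 0 0 0;0.2 0 0 0 0 0 0;0.2 0 0 0 0 0 0;0.2 0 0 0 0 0 0;0.2 0 0 0 0 0 0;0.2 0 0 0 0 0 0;0.2 0 0 0 0 0 0;0.2 0 0 0 0 0 0;0 0 0 0 0 0 0"
}}

```text
time: 8.58
tool_pos: [0.5152, 0.0735, 0.1386]
ee_rot: [0.734, 0.679, 0.001, -0.0]
ft_force: [0.0, 0.4, -0.6]
gripper_width: -0.0004
```

```bash
python3 st.py
```

```text
8.5833 plate frame x,y 0.0007 0.0937 tip z 0.1306 F [ 0.   0.4 -0.6] j [ 0.59  0.58 -1.01  1.95  0.61  0.95 -0.79]
[[ 0.079  0.997  0.001]
 [ 0.997 -0.079  0.002]
 [ 0.002  0.001 -1.   ]]
```

{"api": "jog_arm", "payload": {
  "targets": "0.15 0 0 0 0 0 0;0.2 0 0 0 0 0 0;0.2 0 0 0 0 0 0;0.2 0 0 0 0 0 0;0.2 0 0 0 0 0 0;0.2 0 0 0 0 0 0;0.2 0 0 0 0 0 0;0.15 0 0 0 0 0 0;0.1 0 0 0 0 0 0;0.1 0 0 0 0 0 0;0 0 0 0 0 0 0;0 0 0 0 0 0 0"
}}

```text
time: 9.58
tool_pos: [0.5198, 0.1393, 0.1379]
ee_rot: [0.735, 0.678, -0.0, -0.001]
ft_force: [0.6, -0.4, 0.1]
gripper_width: -0.0002
```

```bash
python3 st.py;python3 - <<'E'
from h import *
c=snap('wrist');cv2.imwrite('pics/w4.png',c['img'])
E
```

```text
9.5833 plate frame x,y 0.0 0.1597 tip z 0.1299 F [ 0.6 -0.4  0.1] j [ 0.45  0.61 -0.99  1.91  0.62  0.97 -0.91]
[[ 0.08   0.997 -0.001]
 [ 0.997 -0.08   0.001]
 [ 0.001 -0.001 -1.   ]]
```

View pics/w4.png

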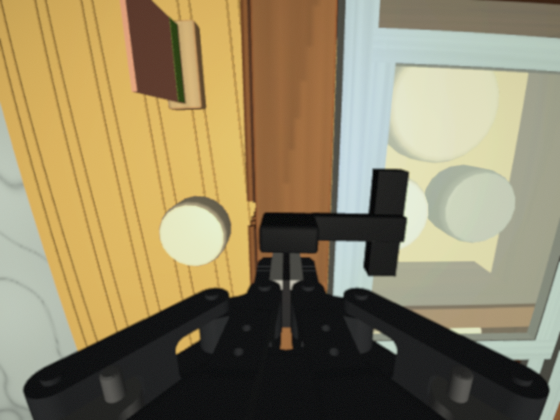

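The pull sits just ahead of the fingertips. The label and crottin are clear to the left of the tool and lower than the fingertips. I finish the push slowly.

{"api": "jog_arm", "payload": {
  "targets": "0.08 0 0 0 0 0 0;0.08 0 0 0 0 0 0;0.08 0 0 0 0 0 0;0.08 0 0 0 0 0 0;0.08 0 0 0 0 0 0;0.05 0 0 0 0 0 0;0.05 0 0 0 0 0 0;0 0 0 0 0 0 0;0 0 0 0 0 0 0"
}}

```text
time: 10.38
tool_pos: [0.5221, 0.1591, 0.1382]
ee_rot: [0.735, 0.678, 0.0, -0.0]
ft_force: [-0.1, -0.2, -0.7]
gripper_width: -0.0003
```

```bash
python3 st.py
```

```text
10.3833 plate frame x,y 0.0007 0.1796 tip z 0.1302 F [-0.1 -0.2 -0.7] j [ 0.4   0.62 -0.98  1.89  0.62  0.98 -0.94]
[[ 0.08   0.997 -0.   ]
 [ 0.997 -0.08   0.001]
 [ 0.001 -0.    -1.   ]]
```

No stop force yet, so I push a few millimetres more.

{"api": "jog_arm", "payload": {
  "targets": "0.05 0 0 0 0 0 0;0.05 0 0 0 0 0 0;0.04 0 0 0 0 0 0;0 0 0 0 0 0 0;0 0 0 0 0 0 0"
}}

```text
time: 10.8
tool_pos: [0.5224, 0.16, 0.138]
ee_rot: [0.736, 0.677, -0.003, 0.002]
ft_force: [-2.5, -10.6, 7.6]
gripper_width: 0.0002
```

```bash
python3 st.py
```

```text
10.8 plate frame x,y 0.0009 0.1804 tip z 0.13 F [ -2.5 -10.6   7.6] j [ 0.39  0.62 -0.98  1.88  0.62  0.98 -0.95]
[[ 0.084  0.996 -0.002]
 [ 0.996 -0.084 -0.007]
 [-0.007 -0.001 -1.   ]]
```

The stop was met at 180 mm, against about 179 mm predicted. I back off, raise the tool, and move back over the catch to check.

{"api": "jog_arm", "payload": {
  "targets": "-0.15 0 0 0 0 0 0;-0.25 0 -0.1 0 0 0 0;-0.2 0 -0.5 0 0 0 0;-0.3 0 -0.7 0 0 0 0;-0.4 0 -0.7 0 0 0 0;-0.5 0 -0.7 0 0 0 0;-0.5 -0.1 -0.7 0 0 0 0;-0.5 -0.2 -0.7 0 0 0 0;-0.5 -0.3 -0.5 0 0 0 0;-0.5 -0.3 0 0 0 0 0;-0.5 -0.3 0 0 0 0 0;-0.3 -0.2 0 0 0 0 0;0 0 0 0 0 0 0;0 0 0 0 0 0 0"
}}

```text
time: 11.97
tool_pos: [0.4521, -0.0155, 0.3224]
ee_rot: [0.736, 0.677, -0.0, 0.001]
ft_force: [-0.1, 0.9, 0.3]
gripper_width: 0.0001
```

```bash
python3 st.py;python3 - <<'E'
from h import *
import pickle
c=snap('wrist');cv2.imwrite('pics/w5.png',c['img']);P=cloud(c);b=c['img'].astype(int);z=P[...,2]
O=np.array([.507,-.0198]);ey=np.array([.0804,.9968])
v0=(b[...,2]>130)&(b[...,1]<70)&(b[...,0]<70)
v,u=np.where(v0);w=onplane(c,np.c_[u,v],.126) if len(u) else 0
if len(u):print('nose',len(u),w.mean(0),np.median(z[v0]))
hsv=cv2.cvtColor(c['img'],cv2.COLOR_BGR2HSV)
m=(abs((P[...,:2]-O)@ey+.01)<.02)&(abs((P[...,:2]-O)@np.array([.9968,-.0804]))<.01)
print('plate z',np.median(z[m]),m.sum())
m=(b.max(2)<60)&(z>.137)&(z<.15)&(P[...,1]>.1)
if m.any():
    v,u=np.where(m);w=onplane(c,np.c_[u,v],.144);print('pull y in plate frame',np.median((w[:,:2]-O)@ey),'travel',np.median((w[:,:2]-O)@ey)-.004)
a=pickle.load(open('side.pkl','rb'));s=snap('side');cv2.imwrite('pics/side1.png',s['img'])
a2=pickle.load(open('scene.pkl','rb'));s2=snap('scene')
for n,x,y in(('side',a,s),('scene',a2,s2)):
    d=(cv2.absdiff(x['img'],y['img']).max(2)>40).astype(np.uint8);k,l,st,ce=cv2.connectedComponentsWithStats(d)
    print(n,[st[i].tolist() for i in range(1,k) if st[i,4]>15])
E
```

```text
11.9667 plate frame x,y -0.055 -0.0001 tip z 0.3144 F [-0.1  0.9  0.3] j [ 1.2   0.18 -1.33  1.9   0.19  1.2  -0.28]
[[ 0.083  0.997  0.001]
 [ 0.997 -0.083 -0.001]
 [-0.001  0.001 -1.   ]]
nose 312 [0.50871207 0.00416209 0.126     ] 0.12440668147320297
plate z 0.4032776034508031 2145
side [[287, 0, 158, 166, 7051], [441, 0, 44, 12, 312], [502, 0, 16, 7, 74], [522, 0, 27, 21, 394], [489, 3, 10, 10, 73], [435, 5, 42, 129, 1885], [478, 6, 9, 20, 107], [524, 21, 17, 13, 164], [509, 34, 17, 67, 439], [472, 44, 8, 5, 30], [469, 47, 14, 49, 231], [437, 60, 4, 7, 18], [462, 98, 46, 57, 421], [472, 98, 43, 14, 224], [455, 130, 7, 12, 41], [448, 158, 40, 37, 411], [488, 169, 5, 8, 19], [432, 176, 10, 44, 243], [234, 186, 61, 35, 1028], [482, 190, 11, 34, 134], [190, 213, 68, 37, 650], [439, 221, 10, 8, 46], [478, 222, 9, 23, 74], [464, 225, 10, 9, 46], [231, 232, 26, 14, 216]]
scene [[179, 0, 43, 50, 695], [283, 0, 61, 75, 2088], [326, 0, 41, 43, 624], [177, 6, 15, 8, 82], [352, 12, 19, 36, 342], [338, 47, 10, 8, 38], [352, 53, 29, 17, 110], [180, 54, 37, 35, 605], [340, 56, 7, 3, 17], [344, 64, 12, 26, 95], [364, 65, 11, 27, 116], [289, 76, 27, 55, 960], [237, 182, 71, 41, 1093], [328, 201, 23, 25, 229], [301, 212, 13, 12, 71], [266, 222, 25, 10, 56], [291, 226, 7, 10, 43], [352, 233, 14, 14, 97]]
```

View pics/w5.png

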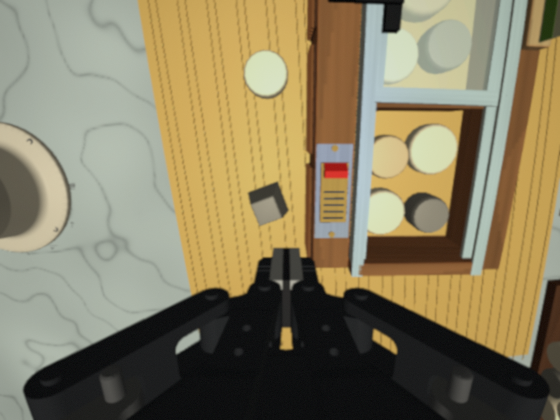

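View pics/side1.png

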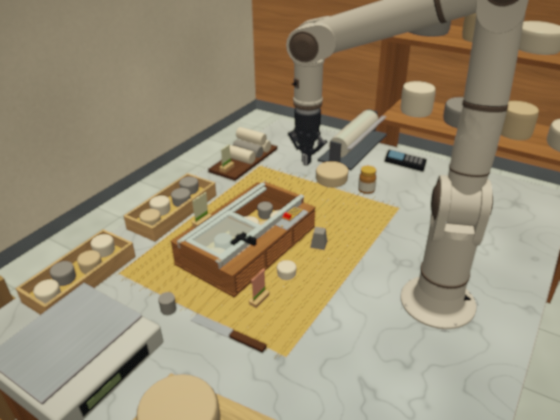

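The catch's nose is back up: its height reads 124.4 mm, against 124.9 mm before. The lid looks fully open and the loose things unmoved. One numeric check of the lid's travel comes before the hand-in.

```bash
python3 - <<'E'
from h import *
import pickle
ey=np.array([.0804,.9968])
for n in('scene','side'):
    r=[]
    for c in(pickle.load(open(n+'.pkl','rb')),snap(n)):
        P=cloud(c);b=c['img'].astype(int)
        m=(b.max(2)<55)&(P[...,2]>.112)&(P[...,2]<.16)&(P[...,0]>.48)&(P[...,0]<.6)&(P[...,1]>-.06)&(P[...,1]<.25)
        v,u=np.where(m);w=onplane(c,np.c_[u,v],.13)[:,:2]@ey;r.append((np.median(w),np.ptp(w),m.sum()))
    print(n,r,r[1][0]-r[0][0])
E
```

```text
scene [(np.float64(0.029979386731051137), np.float64(0.05748856797880818), np.int64(121)), (np.float64(0.22128357044907115), np.float64(0.05529147436995338), np.int64(142))] 0.19130418371802002
side [(np.float64(0.03037014749301994), np.float64(0.06199846407394856), np.int64(83)), (np.float64(0.22282846595587186), np.float64(0.05670826772726281), np.int64(126))] 0.1924583184628519
```

The lid's travel measures 191–192 mm, against 193 mm for fully open.

```bash
python3 -c "
from h import *
print(sign_off())"
```

```text
the job is handed in; nothing more can be done
None
```

The cheese case is open and the job was handed in at about 12 s on the robot's clock, well under the 42 s limit. `sign_off` gave no verdict.

**What I did:** With the gripper shut, I pressed the brass plate to the bottom of its travel. Keeping it down, I slid the finger left, which pushed the pull over the red nose. I then lifted clear and pushed the pull on until the lid met its end stop (about 11 N). Last, I drew the arm back so it touches nothing.

**Last checks:**
- **Lid:** it had moved 191–192 mm in the two fixed cameras, against 193 mm for fully open, and the fingertip's stop agrees with that.
- **Catch:** the nose top read 124.4 mm high, against 124.9 mm before, so it has sprung back up.
- **Loose things:** the before-and-after pictures showed changes only at the arm and lid, by eye and in a coarse image comparison; I did not measure each one.

**Failed or doubtful:**
- **Plate height:** my direct reading of it at the end (0.403 m) was wrong because the gripper blocked the view, so I relied on the nose height.
- **Pressing force:** it rose to about 17 N while sliding on the bottomed plate, more than needed but far below the limits.

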